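# Air the nest box: damper upright, hatch held up four clicks

### The job

Air the nest box: first swing the ball-topped damper lever on the metal draught duct until it stands straight upright. Then pull the hatch lever on the side of the wooden nest box towards the robot, feeling its click wheel, until exactly four clicks have gone by, never on over a fifth, and finish while still holding the lever in the fourth click, because the hatch spring pulls it back if it is let go. Leave the other things on the bench where they are.

Things in the scene. Friction and masses are not known exactly. Their poses are not given: they have to be found in the camera images.
- hatch (a joint): Angle of the nest box hatch and its pull lever (one rigid part): 0 shut, grows to a stop at 1.55 rad as the lever is pulled towards the robot and the hatch rises. The lever leans (0.60 minus value) rad from vertical, away from the robot. Starts at 0.02 to 0.17, in free travel that ends at 0.20. Click crests lie at 0.31, 0.53, 0.75, 0.97, 1.19, 1.41; the fourth-click notch is centred at 1.08.
- click_wheel (a point): Centre of the toothed click wheel (54 mm radius) on the hatch shaft, 132 mm above the bench. A spring plunger rides over its teeth. At each notch bottom the pull at the grip jumps by about 4 N, then falls again over the crest to the next notch: one click. The whole pull is 1 to 12 N and grows, for a return spring pulls back; the notches only count and do not hold the lever in the fourth click.
- hatch_grip (a point): Point on the axis of the hatch lever's wooden grip: a level round bar, 22 mm diameter, 112 mm long, along the nest box's y axis, reaching sideways off the end of a 13 mm steel arm; 250 to 280 mm above the bench. The bar runs 57 mm to either side (+y end at the arm). It circles hatch_hinge at 150 mm radius. Take it from above, across the bar.
- hatch_hinge (a point): Point on the axis of the hatch shaft, in line with hatch_grip (same y in the nest box frame), 132 mm above the bench; the axis is the y axis of the nest box. Fixed to the nest box.
- nest_box: Larch nest box fixed to the bench, x -20 to 280, y -150 to 150 mm, 132 mm high; origin on the bench under the middle of the hatch hinge line; +x points away from the robot, within 0.18 rad. The hatch (222 x 190 mm) in its roof opens up towards the robot. On the -y side: click wheel, plunger housing (to x -100 mm, at hinge height), lever arm at y -185, grip y -183 to -295 mm.
- damper (a joint): Angle of the damper lever on the duct: 0 is straight upright, negative leans towards the robot (towards -x of duct), positive away; stops at -0.95 and 0.95 rad. It starts leaning towards the robot by 0.40 to 0.85 rad, and stays where it is left (stiff hinge, about 1.6 N at the ball).
- damper_knob (a point): Centre of the black ball, 32 mm in diameter, at the top of the damper lever (10 mm steel rod, 130 mm from axis to ball centre); 185 mm above the bench when upright. Best taken from above with the fingers on its two sides along the duct's y axis.
- damper_hinge (a point): Point on the axis of the damper lever straight below the upright ball, 55 mm above the bench; the axis is the y axis of the duct. Fixed to the duct.
- duct: Open-ended rectangular metal draught duct fixed to the bench, 140 mm long (x), 120 mm wide (y), 114 mm high, with a vane inside and the damper lever on its -y side, 72 mm from its middle. Origin on the bench at its centre; +x away from the robot, give or take 0.3 rad.
- feeder: White ceramic feeder bowl, 120 mm across, 45 mm high; origin under its centre. To be left alone.
- slicker: White silicone slicker brush, about 185 mm long, 27 mm high, lying on its bristles; origin on the bench near its middle, head to +x. To be left alone.
- rake: Steel grooming rake with a wooden handle, 240 mm long, 20 mm high; origin on the bench near its middle. To be left alone.
- willow_ring: Flat willow ring, 120 mm across, 20 mm high; origin under its centre. To be left alone.
- spring_clip: Steel spring clip, 75 mm long, 22 mm wide, about 20 mm high; origin on the bench at its middle. To be left alone.
- pot: Terracotta pot, 90 mm across, 85 mm high; origin under its centre. To be left alone.
Not all that is in view belongs to the job. Leave any red look-alike of the duct alone.

How it is judged:
By the outcome, as a careful person would: the job done as asked, in the order asked, and still so for the second after the job is handed in, while the arm keeps its last pose, push and grip.
It also fails if it takes over 67 s, if anything falls off the work surface, if the arm or the gripper's body presses on something with over 40 N, if the wrist force passes 120 N, or if a joint passes its speed limit or range.

### The arm

A 6-joint arm with a two-finger parallel gripper is mounted at the origin on the work surface. World frame = base frame: x ahead of the robot, y to its left, z up, the work surface at z = 0. Lengths are in m, angles in rad, forces in N, time in s.
With the tool pointing down it reaches from about 0.4 to 0.825 m from the base axis. Payload 7 kg.
Tool frame: the origin (TCP) lies at the very end of the fingers, on their centre line; the grasp point (between the pads) lies 19 mm behind it (grip_depth is the distance from the TCP to the grasp point, in m); z points along the fingers, y is the direction in which the jaws open and shut (so a half turn about z gives the same grasp; the last joint's range is limited). The gripper opens to 88 mm and grips with 3 to 60 N. Pads are 19 mm wide; open, the fingers measure 130 mm over their backs; the gripper's body (78 mm by 193 mm) begins 47 mm behind the grasp point.
Start: joints at [1.435, 0.359, 0.012, 0, -1.224, -0.288], TCP at [0.278, 0.615, 0.227] pointing down, gripper open.
Joint ranges: [-3.07, 3.07], [-1.43, 2.12], [-1.02, 1.25], [-3.03, 1.67], [-3.05, -0], [-3.03, 3.03]. Speed limits (rad/s): [2.39, 2.39, 3.01, 3.14, 3.14, 3.14].

### API

Orientations are given as [roll, pitch, yaw] about the fixed x, y, z axes, in that order (R = Rz(yaw) Ry(pitch) Rx(roll)).
In Python, from station import get_state, grab_frame, get_calibration, job_done, grip_depth gives the robot as it stands. The module is installed in compiled form; this text tells all that it offers.
- The arm moves only by the shell command python3 -m crank 'ROWS' [FORCE]. ROWS is JSON, a list of rows, each an object with "turn": the turn, a rotation vector about the tool's x, y, z each as a share of 2 pi rad, from -1 to 1, a list of three; "slide": the shift along the tool's x, y, z each as a share of 0.5 m, from -1 to 1, a list of three; "fingers": the opening, from -1 (shut) to 1 (fully open). A call has 1 to 5 rows; each row is the pose to reach, as a shift and turn from the pose commanded when the call began, along the tool's axes at that moment, turning the shorter way round; what a row does not reach only later rows make up. A row lasts 1/12 s, in which the tool goes at most 41.7 mm and 7.16 degrees, less where a joint would pass 70% of its speed; a pose out of reach is approached as far as the arm can. A call with a number of a shift or a turn outside -1 to 1 is refused whole. A call with a gripper value outside its range is refused whole. The fingers move at their own pace and stop on an object; FORCE is the grip in N (left out, the last holds). Time passes only in rows, so rows that repeat a pose let the fingers close. It gives the time, the measured TCP pose, the force and the opening at its end, in the units of the state.
- get_state(): the state, without advancing time (a new reading comes with each control period).
- grab_frame(name): name is "scene" or "top"; returns the picture (480x640x3 uint8, red, green, blue); there is no depth.
- get_calibration(name): a dict with "K" (3x3 intrinsics, pixels), "pose" (4x4, takes a point from camera to world coordinates). Camera axes: x right, y up, looking along -z (the intrinsics and any distortion apply to the point x, -y, -z); pixel columns grow to the right and rows downward; lengths in m; the calibration is good to about 2 mm. A picture is of the moment at which its call begins. get_calibration takes no time and is no camera call.
- job_done(): hands the job in, once; it reports no verdict.
The state is a dict: "t": time; "q": joint angles; "qd": joint speeds; "joint_efforts": joint torques, N m; "eef_pos": TCP position; "ee_rot": TCP orientation; "force": force on the tool from outside, world axes, zero at the start; "moment": the same for the moment, N m; "width": finger opening in m.
Only numpy, scipy, OpenCV 4.12 (cv2) and the standard library are available. Lean on these libraries where they do the work, as an engineer would, in place of code of your own. Each camera call takes 0.05 s, during which the arm holds its last target.

## Working session

There is one attempt and no reset: what is moved stays moved. The work goes in short steps, Python scripts to look and compute and a shell command to move; the robot and the scene stay as the last step left them, time stands still between calls to the robot, and variables do not carry over. Pictures are saved under pics/ and viewed, and the job is handed in when it is done.

```bash
mkdir -p pics
cat > h.py <<'E'
import numpy as np, cv2
from station import *
def snap(n,fn):
    im=grab_frame(n); cv2.imwrite('pics/'+fn,im[:,:,::-1]); return im
E
python3 - <<'E'
from h import *
snap('scene','s0.png');snap('top','t0.png')
s=get_state();print(s, grip_depth)
for n in('scene','top'):print(get_calibration(n))
E
```

```text
{'t': 0.1, 'q': array([ 1.43506599e+00,  3.59324878e-01,  1.12046645e-02, -3.04186854e-04,
       -1.22411196e+00, -2.88097353e-01]), 'qd': array([ 0.00238936, -0.00149844,  0.00283185,  0.00232534,  0.00151605,
        0.00010944]), 'joint_efforts': array([-8.28234788e-04, -5.84165096e+01,  2.93749058e+01,  7.01536417e+00,
        1.01521148e-02, -5.00797807e-05]), 'eef_pos': array([0.27744671, 0.61488942, 0.22573453]), 'ee_rot': array([ 3.14013472e+00, -1.33814220e-04, -4.23931155e-01]), 'force': array([0.36517288, 0.62406323, 0.09057695]), 'moment': array([-0.00984283,  0.03912792,  0.0011948 ]), 'width': 0.08764493863716989} 0.0188
{'K': array([[550.01207738,   0.        , 316.87660001],
       [  0.        , 550.01207738, 237.32259935],
       [  0.        ,   0.        ,   1.        ]]), 'pose': array([[ 0.45146864, -0.76914021,  0.45232666,  1.29860237],
       [ 0.89226299,  0.39286814, -0.22253401, -0.51868871],
       [-0.00654488,  0.50406146,  0.86364299,  1.60444193],
       [ 0.        ,  0.        ,  0.        ,  1.        ]])}
{'K': array([[563.88846262,   0.        , 319.2220086 ],
       [  0.        , 563.88846262, 237.35238062],
       [  0.        ,   0.        ,   1.        ]]), 'pose': array([[ 0.00418914,  0.98534765, -0.17050647,  0.3075592 ],
       [-0.99984615,  0.00703151,  0.01606969, -0.13184573],
       [ 0.01703315,  0.17041292,  0.98522551,  1.5934951 ],
       [ 0.        ,  0.        ,  0.        ,  1.        ]])}
```

View pics/s0.png

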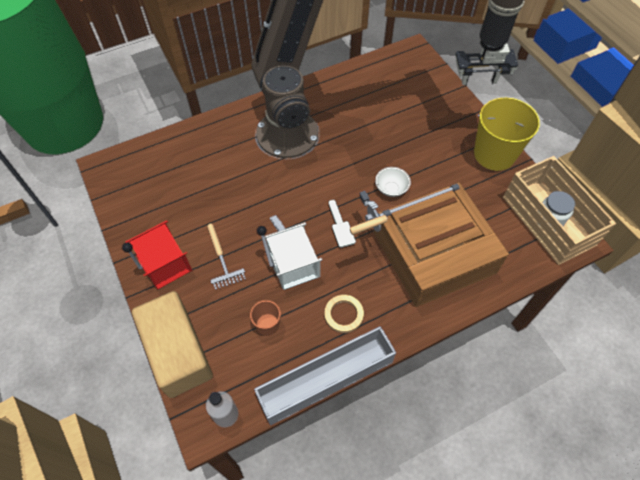

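View pics/t0.png

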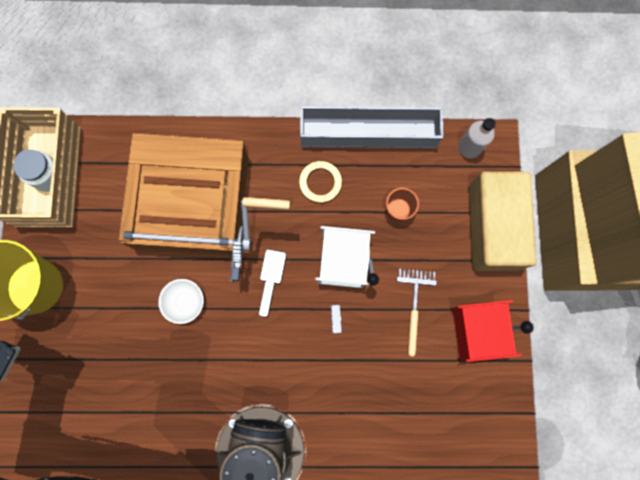

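Both views show the arm clear of the work. In the top view the white duct is at about (346,257) with its ball at (373,279), the hatch grip is at (266,203), and the red look-alike is at (487,330). Next I'll zoom in.

Run:
```python
import cv2,numpy as np
t=cv2.imread('pics/t0.png');s=cv2.imread('pics/s0.png')
a=cv2.resize(t[180:300,220:400],None,fx=4.4,fy=4.4,interpolation=cv2.INTER_CUBIC)
b=cv2.resize(s[170:300,240:420],None,fx=4.4,fy=4.4,interpolation=cv2.INTER_CUBIC)
cv2.imwrite('pics/za.png',a);cv2.imwrite('pics/zb.png',b)
```

```text
(no output)
```

View pics/za.png

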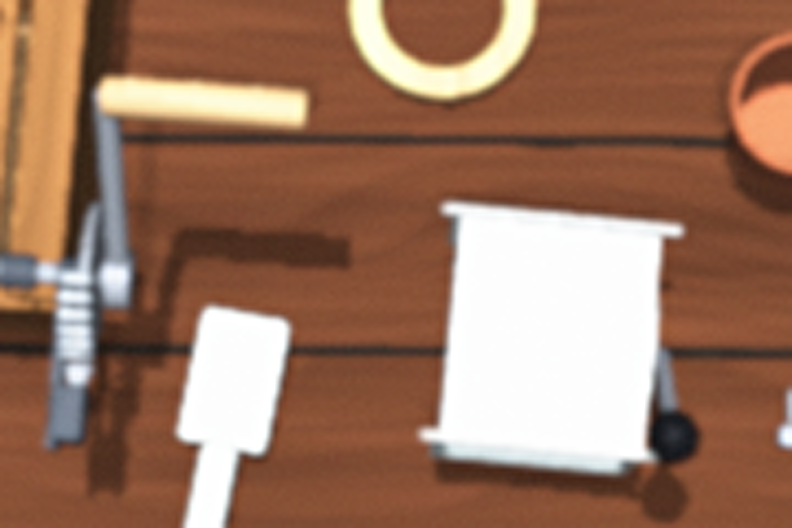

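View pics/zb.png

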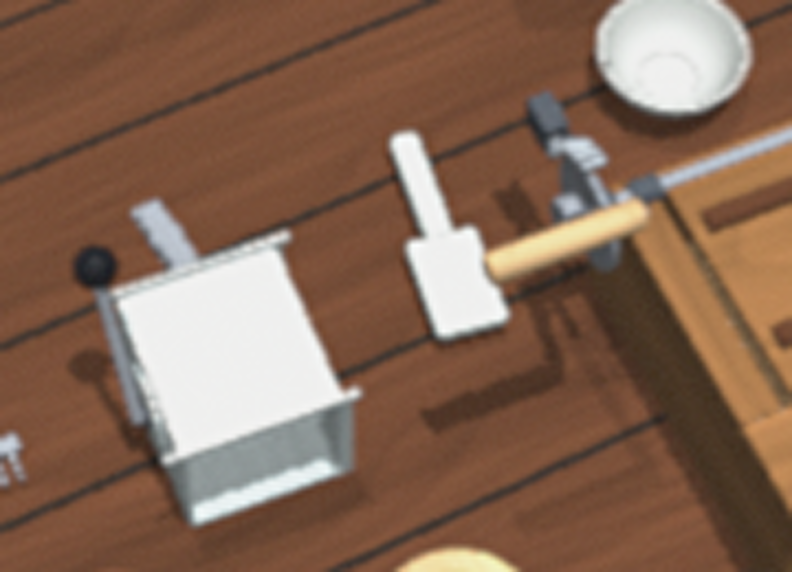

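```bash
cat >> h.py <<'E'
def ray(n,u,v):
    c=get_calibration(n);K=c['K'];P=c['pose']
    d=np.array([(u-K[0,2])/K[0,0],-(v-K[1,2])/K[1,1],-1.]);d=P[:3,:3]@d
    return P[:3,3],d/np.linalg.norm(d)
def plane(n,u,v,z):
    o,d=ray(n,u,v);return o+d*(z-o[2])/d[2]
def proj(n,X):
    c=get_calibration(n);K=c['K'];P=c['pose'];p=P[:3,:3].T@(np.array(X)-P[:3,3]);
    return np.array([K[0,2]+K[0,0]*p[0]/-p[2],K[1,2]-K[1,1]*p[1]/-p[2]])
def tri(a,b):
    (o1,d1),(o2,d2)=ray(*a),ray(*b)
    A=np.c_[d1,-d2];x=np.linalg.lstsq(A,o2-o1,rcond=None)[0]
    p,q=o1+d1*x[0],o2+d2*x[1];return (p+q)/2,np.linalg.norm(p-q)
def blob(im,box,f):
    x0,y0,x1,y1=box;m=f(im[y0:y1,x0:x1].astype(int)).astype(np.uint8)
    n,l,st,c=cv2.connectedComponentsWithStats(m);k=1+np.argmax(st[1:,4])
    return c[k]+[x0,y0],st[k,4],(l==k)
dark=lambda a:(a.max(2)<60)
wood=lambda a:(a[:,:,0]>190)&(a[:,:,0]-a[:,:,2]>50)
E
python3 - <<'E'
from h import *
t=cv2.imread('pics/t0.png')[:,:,::-1];s=cv2.imread('pics/s0.png')[:,:,::-1]
bt=blob(t,(360,268,384,290),dark);bs=blob(s,(250,220,274,243),dark)
print(bt[:2],bs[:2]);print('ball',tri(('top',*bt[0]),('scene',*bs[0])))
# duct flanges
f=lambda x,y:(x/4.4+220-.4,y/4.4+180-.4)
for p in[(443,206),(683,229),(422,432),(655,458)]:print(plane('top',*f(*p),.114).round(4))
g=lambda x,y:(x/4.4+240-.4,y/4.4+170-.4)
for p in[(291,237),(357,395),(165,460),(110,298)]:print('sc',plane('scene',*g(*p),.114).round(4))
# grip
gt=blob(t,(236,185,300,220),wood);gs=blob(s,(345,210,392,240),wood)
print(gt[:2],gs[:2]);print('grip',tri(('top',*gt[0]),('scene',*gs[0])))
e1=tri(('top',*f(103,97)),('scene',*g(645,213)));e2=tri(('top',*f(304,109)),('scene',*g(494,266)));print(e1,e2)
E
```

```text
(array([372.40425532, 278.85106383]), np.int32(94)) (array([261.140625, 230.296875]), np.int32(64))
ball (array([ 0.44827392, -0.28968014,  0.17080727]), np.float64(0.001131943415007136))
[ 0.5933 -0.1587  0.114 ]
[ 0.5801 -0.3045  0.114 ]
[ 0.4556 -0.1467  0.114 ]
[ 0.4409 -0.286   0.114 ]
sc [ 0.4563 -0.1432  0.114 ]
sc [ 0.5932 -0.1594  0.114 ]
sc [ 0.5783 -0.2998  0.114 ]
sc [ 0.4433 -0.2808  0.114 ]
(array([264.95149254, 202.63432836]), np.int32(268)) (array([368.27111111, 223.55555556]), np.int32(225))
grip (array([ 0.62216295, -0.02169906,  0.26301366]), np.float64(0.0006988573266430874))
(array([0.62619828, 0.03371465, 0.25781326]), np.float64(0.004548595391412)) (array([ 0.61926972, -0.07662682,  0.26344822]), np.float64(0.006022482267989027))
```

```bash
cat > p.py <<'E'
import sys
from h import *
from scipy.spatial.transform import Rotation as R
def rpy(a):return R.from_euler('xyz',a)
# usage: p.py x y z yaw [pitch]
def rows(pos,yaw,tilt=0.):
    s=get_state();r=rpy(s['ee_rot']);d=np.array(pos)-s['eef_pos']
    sl=r.inv().apply(d)/.5
    rt=rpy([np.pi,tilt,yaw]);tv=(r.inv()*rt).as_rotvec()/(2*np.pi)
    print('t',round(s['t'],2),'tcp',s['eef_pos'].round(4),'rpy',s['ee_rot'].round(3),'F',s['force'].round(1),'w',round(s['width'],4),'q',s['q'].round(2))
    print('slide',sl.round(4).tolist(),'turn',tv.round(4).tolist(),'n',max(np.linalg.norm(d)/.0417,np.linalg.norm(tv)*360/7.16).round(1))
if __name__=='__main__':
    a=list(map(float,sys.argv[1:]));rows(a[:3],a[3],*a[4:])
E
python3 p.py .40 .45 .36 -0.105; python3 p.py .45 .25 .36 -0.105
```

```text
t 0.1 tcp [0.2774 0.6149 0.2257] rpy [ 3.14  -0.    -0.424] F [0.4 0.6 0.1] w 0.0876 q [ 1.44  0.36  0.01 -0.   -1.22 -0.29]
slide [0.3591, 0.2002, -0.2682] turn [0.0002, 0.0, -0.0508] n 5.9
t 0.1 tcp [0.2774 0.6149 0.2257] rpy [ 3.14  -0.    -0.424] F [0.4 0.6 0.1] w 0.0876 q [ 1.44  0.36  0.01 -0.   -1.22 -0.29]
slide [0.6148, 0.5236, -0.2677] turn [0.0002, 0.0, -0.0508] n 10.2
```

```bash
python3 -m crank '[{"turn":[0,0,-0.0102],"slide":[0.06,0.035,-0.045],"fingers":1},{"turn":[0,0,-0.0204],"slide":[0.12,0.07,-0.09],"fingers":1},{"turn":[0,0,-0.0306],"slide":[0.18,0.105,-0.135],"fingers":1},{"turn":[0,0,-0.0407],"slide":[0.24,0.14,-0.18],"fingers":1},{"turn":[0,0,-0.0508],"slide":[0.3,0.17,-0.22],"fingers":1}]'; python3 p.py .45 .25 .36 -0.105
```

```text
t: 0.52
eef_pos: [0.3799, 0.4744, 0.3379]
ee_rot: [-3.141, -0.0, -0.101]
force: [1.0, 1.4, 0.5]
width: 0.0876
t 0.52 tcp [0.3799 0.4744 0.3379] rpy [-3.141 -0.    -0.101] F [1.  1.4 0.5] w 0.0876 q [ 1.22  0.2   0.04  0.   -1.41  0.25]
slide [0.1848, 0.4324, -0.0443] turn [-0.0, -0.0, 0.0006] n 5.7
```

```bash
python3 -m crank '[{"turn":[0,0,0],"slide":[0.03,0.076,-0.01],"fingers":1},{"turn":[0,0,0],"slide":[0.06,0.152,-0.02],"fingers":1},{"turn":[0,0,0],"slide":[0.09,0.228,-0.03],"fingers":1},{"turn":[0,0,0],"slide":[0.12,0.304,-0.04],"fingers":1},{"turn":[0,0,0],"slide":[0.15,0.38,-0.044],"fingers":1}]' && python3 -m crank '[{"turn":[0,0,0],"slide":[0.01,0.08,0],"fingers":1},{"turn":[0,0,0],"slide":[0.02,0.16,0],"fingers":1},{"turn":[0,0,0],"slide":[0.03,0.24,0],"fingers":1},{"turn":[0,0,0],"slide":[0.04,0.32,0],"fingers":1},{"turn":[0,0,0],"slide":[0.05,0.4,0],"fingers":1}]';  python3 p.py .448 -.29 .25 -0.105
```

```text
t: 0.93
eef_pos: [0.4342, 0.2774, 0.3591]
ee_rot: [-3.141, -0.0, -0.104]
force: [1.1, 0.0, -0.5]
width: 0.0874
t: 1.35
eef_pos: [0.4374, 0.0759, 0.3585]
ee_rot: [-3.141, -0.0, -0.104]
force: [1.3, -0.2, 0.6]
width: 0.0876
t 1.35 tcp [0.4374 0.0759 0.3585] rpy [-3.141 -0.    -0.104] F [ 1.3 -0.2  0.6] w 0.0876 q [ 0.62 -0.1  -0.23 -0.   -1.44  0.85]
slide [0.0972, 0.7256, 0.2169] turn [-0.0, -0.0, 0.0001] n 9.2
```

```bash
python3 -m crank '[{"turn":[0,0,0],"slide":[0.01,0.08,0],"fingers":1},{"turn":[0,0,0],"slide":[0.02,0.16,0],"fingers":1},{"turn":[0,0,0],"slide":[0.03,0.24,0],"fingers":1},{"turn":[0,0,0],"slide":[0.04,0.32,0],"fingers":1},{"turn":[0,0,0],"slide":[0.05,0.4,0],"fingers":1}]' && python3 -m crank '[{"turn":[0,0,0],"slide":[0.01,0.065,0.035],"fingers":1},{"turn":[0,0,0],"slide":[0.02,0.13,0.07],"fingers":1},{"turn":[0,0,0],"slide":[0.03,0.195,0.1],"fingers":1},{"turn":[0,0,0],"slide":[0.04,0.26,0.14],"fingers":1},{"turn":[0,0,0],"slide":[0.047,0.325,0.18],"fingers":1}]';  python3 p.py .448 -.29 .152 -0.105
python3 - <<'E'
from h import *
snap('top','t1.png');im=snap('scene','s1.png')
cv2.imwrite('pics/z1.png',cv2.resize(im[130:330,180:420,::-1],None,fx=3,fy=3))
E
```

```text
t: 1.77
eef_pos: [0.4413, -0.1256, 0.3587]
ee_rot: [-3.141, -0.0, -0.104]
force: [0.7, 0.7, 0.6]
width: 0.0876
t: 2.18
eef_pos: [0.4482, -0.2895, 0.2677]
ee_rot: [-3.142, -0.0, -0.105]
force: [1.1, 0.6, -0.3]
width: 0.0874
t 2.18 tcp [ 0.4482 -0.2895  0.2677] rpy [-3.142 -0.    -0.105] F [ 1.1  0.6 -0.3] w 0.0874 q [-0.21  0.1  -0.23 -0.   -1.24  1.67]
slide [-0.0004, 0.001, 0.2314] turn [-0.0, -0.0001, 0.0] n 2.8
```

View pics/z1.png

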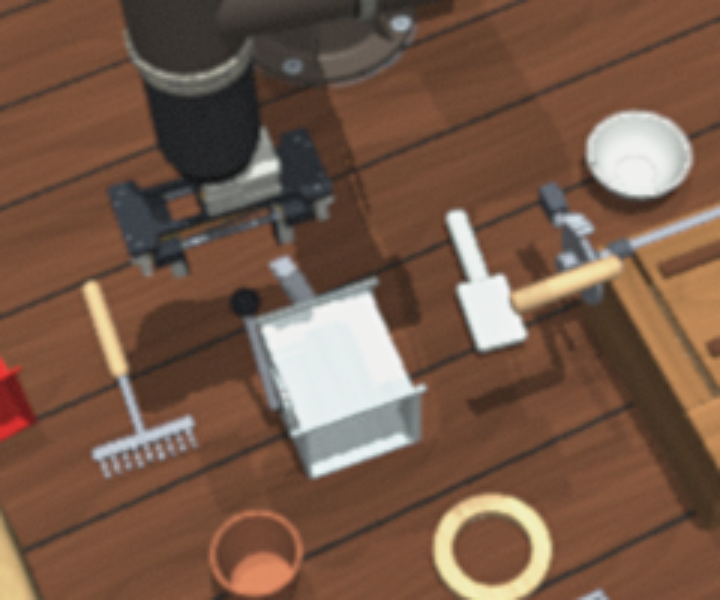

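The gripper hangs over the ball, with nothing in the way. Now I'll go down.

```bash
python3 -m crank '[{"turn":[0,0,0],"slide":[0,0.001,0.06],"fingers":1},{"turn":[0,0,0],"slide":[0,0.001,0.12],"fingers":1},{"turn":[0,0,0],"slide":[0,0.001,0.18],"fingers":1},{"turn":[0,0,0],"slide":[0,0.001,0.232],"fingers":1},{"turn":[0,0,0],"slide":[0,0.001,0.232],"fingers":0.3}]' 15 && python3 -m crank '[{"turn":[0,0,0],"slide":[0,0,0],"fingers":-0.6},{"turn":[0,0,0],"slide":[0,0,0],"fingers":-1},{"turn":[0,0,0],"slide":[0,0,0],"fingers":-1},{"turn":[0,0,0],"slide":[0,0,0],"fingers":-1},{"turn":[0,0,0],"slide":[0,0,0],"fingers":-1}]' 15; python3 p.py .509 -.295 .166 -.105
```

```text
t: 2.7
eef_pos: [0.4452, -0.2867, 0.1477]
ee_rot: [-3.139, 0.008, -0.106]
force: [-0.9, 0.2, -0.5]
width: 0.0844
t: 3.12
eef_pos: [0.4492, -0.2884, 0.154]
ee_rot: [3.141, -0.002, -0.104]
force: [-0.0, -0.1, 0.3]
width: 0.0529
t 3.12 tcp [ 0.4492 -0.2884  0.154 ] rpy [ 3.141e+00 -2.000e-03 -1.040e-01] F [-0.  -0.1  0.3] w 0.0529 q [-0.2   0.19 -0.4   0.   -0.98  1.67]
slide [0.1205, 0.0006, -0.0238] turn [0.0001, -0.0004, 0.0001] n 1.5
```

```bash
python3 -m crank '[{"turn":[0,0,0],"slide":[0,0,0],"fingers":-1},{"turn":[0,0,0],"slide":[0,0,0],"fingers":-1},{"turn":[0,0,0],"slide":[0,0,0],"fingers":-1},{"turn":[0,0,0],"slide":[0,0,0],"fingers":-1},{"turn":[0,0,0],"slide":[0,0,0],"fingers":-1}]' 15; python3 p.py .509 -.295 .166 -.105
```

```text
t: 3.53
eef_pos: [0.4485, -0.2888, 0.1528]
ee_rot: [3.141, -0.0, -0.105]
force: [-0.4, -3.1, 0.9]
width: 0.0308
t 3.53 tcp [ 0.4485 -0.2888  0.1528] rpy [ 3.141 -0.    -0.105] F [-0.4 -3.1  0.9] w 0.0308 q [-0.2   0.19 -0.4   0.   -0.98  1.67]
slide [0.1217, -0.0002, -0.0264] turn [0.0001, -0.0, 0.0001] n 1.5
```

```bash
python3 -m crank '[{"turn":[0,0,0],"slide":[0.015,0,-0.0068],"fingers":-1},{"turn":[0,0,0],"slide":[0.029,0,-0.0126],"fingers":-1},{"turn":[0,0,0],"slide":[0.044,0,-0.0175],"fingers":-1},{"turn":[0,0,0],"slide":[0.059,0,-0.0214],"fingers":-1},{"turn":[0,0,0],"slide":[0.059,0,-0.0214],"fingers":-1}]';python3 -m crank '[{"turn":[0,0,0],"slide":[0.014,0,-0.0028],"fingers":-1},{"turn":[0,0,0],"slide":[0.028,0,-0.005],"fingers":-1},{"turn":[0,0,0],"slide":[0.044,0,-0.006],"fingers":-1},{"turn":[0,0,0],"slide":[0.06,0,-0.007],"fingers":-1},{"turn":[0,0,0],"slide":[0.06,0,-0.007],"fingers":-1}]'; python3 -m crank '[{"turn":[0,0,0],"slide":[0,0,0],"fingers":-1},{"turn":[0,0,0],"slide":[0,0,0],"fingers":-1}]'; python3 p.py .509 -.295 .166 -.105
python3 - <<'E'
from h import *
a=snap('top','t2.png');im=snap('scene','s2.png')
cv2.imwrite('pics/z2.png',np.hstack([cv2.resize(im[160:300,210:330,::-1],None,fx=3.3,fy=3.3),cv2.resize(a[190:330,310:430,::-1],None,fx=3.3,fy=3.3)]))
E
```

```text
t: 3.95
eef_pos: [0.4795, -0.2917, 0.1643]
ee_rot: [3.141, -0.001, -0.104]
force: [-0.9, 0.1, 8.2]
width: 0.0308
t: 4.37
eef_pos: [0.5102, -0.2946, 0.1677]
ee_rot: [3.141, -0.003, -0.104]
force: [1.2, 1.7, 5.6]
width: 0.0308
t: 4.53
eef_pos: [0.5097, -0.2945, 0.1677]
ee_rot: [3.141, -0.003, -0.104]
force: [1.1, 0.3, 5.6]
width: 0.0309
t 4.53 tcp [ 0.5097 -0.2945  0.1677] rpy [ 3.141e+00 -3.000e-03 -1.040e-01] F [1.1 0.3 5.6] w 0.0309 q [-0.19  0.26 -0.27 -0.   -1.04  1.66]
slide [-0.0012, 0.0011, 0.0034] turn [0.0, -0.0005, 0.0002] n 0.0
```

View pics/z2.png

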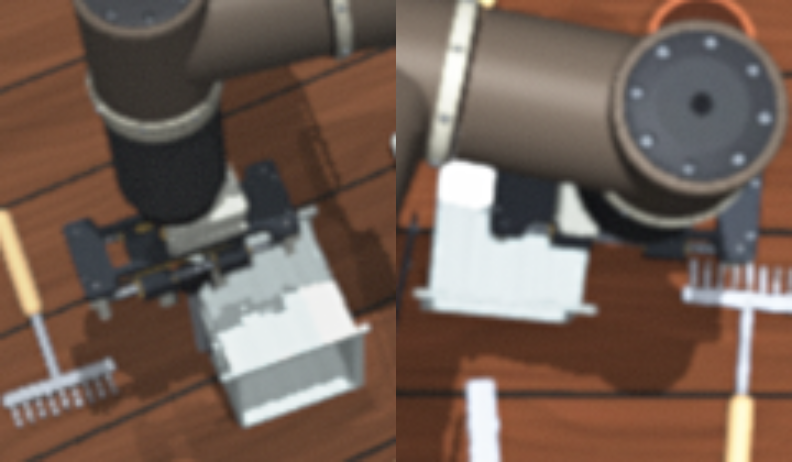

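The gripper hides the ball, so I'll let go, back off upwards and measure.

```bash
python3 -m crank '[{"turn":[0,0,0],"slide":[0,0,0],"fingers":1},{"turn":[0,0,0],"slide":[0,0,0],"fingers":1},{"turn":[0,0,0],"slide":[0,0,0],"fingers":1},{"turn":[0,0,0],"slide":[0,0,0],"fingers":1},{"turn":[0,0,0],"slide":[0,0,0],"fingers":1}]';python3 -m crank '[{"turn":[0,0,0],"slide":[0,0,-0.06],"fingers":1},{"turn":[0,0,0],"slide":[0,0,-0.12],"fingers":1},{"turn":[0,0,0],"slide":[0,0,-0.18],"fingers":1},{"turn":[0,0,0],"slide":[0,0,-0.24],"fingers":1},{"turn":[0,0,0],"slide":[-0.07,0,-0.26],"fingers":1}]';python3 -m crank '[{"turn":[0,0,0],"slide":[-0.06,-0.06,0],"fingers":1},{"turn":[0,0,0],"slide":[-0.1,-0.12,0],"fingers":1},{"turn":[0,0,0],"slide":[-0.12,-0.19,0],"fingers":1},{"turn":[0,0,0],"slide":[-0.13,-0.26,0],"fingers":1},{"turn":[0,0,0],"slide":[-0.13,-0.34,0],"fingers":1}]'
python3 - <<'E'
from h import *
a=snap('top','t3.png');im=snap('scene','s3.png')
cv2.imwrite('pics/z3.png',np.hstack([cv2.resize(im[160:300,210:330,::-1],None,fx=3.3,fy=3.3),cv2.resize(a[190:330,310:430,::-1],None,fx=3.3,fy=3.3)]))
E
```

```text
t: 5.05
eef_pos: [0.5074, -0.2944, 0.1664]
ee_rot: [-3.141, 0.001, -0.105]
force: [0.2, -0.2, -0.0]
width: 0.0584
t: 5.47
eef_pos: [0.4774, -0.2921, 0.3001]
ee_rot: [3.139, -0.005, -0.103]
force: [0.5, -1.2, 1.8]
width: 0.0867
t: 5.88
eef_pos: [0.4244, -0.1142, 0.2973]
ee_rot: [-3.141, -0.001, -0.106]
force: [1.1, -0.1, 0.3]
width: 0.0877
```

View pics/z3.png

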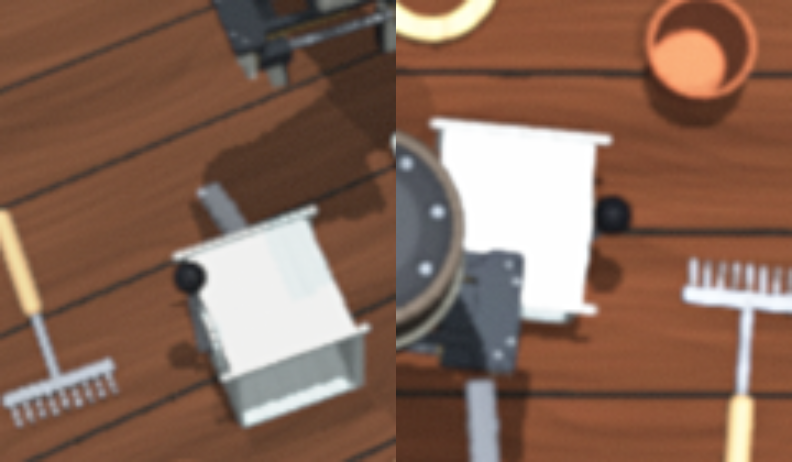

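Run:
```python
from h import *
L=lambda f:cv2.imread('pics/'+f)[:,:,::-1]
t0,s0,t,s=L('t0.png'),L('s0.png'),L('t3.png'),L('s3.png')
def tb(t,bt,s,bs):
    out=[]
    for th in(50,60,75):
        f=lambda a:a.max(2)<th
        A=blob(t,bt,f);B=blob(s,bs,f);p,e=tri(('top',*A[0]),('scene',*B[0]));out.append(p);print(th,A[0].round(2),A[1],B[0].round(2),B[1],p.round(4),round(e,4))
    return out[1]
p0=tb(t0,(360,268,384,290),s0,(250,220,274,243))
p1=tb(t,(486-120,240,394+8,266),s,(258,234,276,252))
d=p1-p0;c=np.linalg.norm(d);D=2*np.arcsin(c/.26);mid=-np.arctan2(d[2],np.hypot(*d[:2]))
print('d',d,'delta',D,'mid',mid,'end',mid+D/2,'start',mid-D/2,'yaw',np.arctan2(d[1],d[0]))
C=np.array([.5176,-.2225]);y=-.105
for p in(p0,p1):
    v=p[:2]-C;print('duct frame',v@[np.cos(y),np.sin(y)],v@[-np.sin(y),np.cos(y)])
```

```text
50 [372.27 278.88] 83 [261.18 230.82] 45 [ 0.4484 -0.2898  0.168 ] 0.0009
60 [372.4  278.85] 94 [261.14 230.3 ] 64 [ 0.4483 -0.2897  0.1708] 0.0011
75 [372.35 278.6 ] 113 [261.06 230.38] 77 [ 0.4488 -0.2898  0.1712] 0.0005
50 [375.01 255.12] 81 [266.87 243.96] 45 [ 0.5071 -0.2957  0.1837] 0.0009
60 [375.27 255.28] 100 [266.73 243.82] 60 [ 0.5067 -0.2961  0.1843] 0.0012
75 [377.5  255.99] 137 [266.81 243.78] 72 [ 0.5059 -0.2988  0.1851] 0.0073
d [ 0.05842861 -0.00641823  0.01344685] delta 0.46809687551451257 mid -0.22489559468900813 end 0.009152843068248151 start -0.4589440324462644 yaw -0.1094087334227878
duct frame -0.061903309808012036 -0.07407602414873636
duct frame -0.0031238126296600213 -0.07433516896151662
```

Run:
```python
from h import *
s=cv2.imread('pics/s3.png');z=cv2.resize(s[225:285,245:305],None,fx=10,fy=10,interpolation=cv2.INTER_CUBIC)
z2=z.copy()
p1=np.array([.5067,-.2959,.1845])
u=np.array([np.cos(-.107),np.sin(-.107)])
for th,c in((-.08,(255,0,0)),(0,(0,255,0)),(.08,(0,0,255))):
    h=p1-[*(u*.13*np.sin(th)),.13*np.cos(th)]
    for sgn in(0,):
        a,b=[((proj('scene',q)-[245,225]+.5)*10).astype(int) for q in(p1,h)]
        cv2.line(z2,tuple(map(int,a)),tuple(map(int,b)),c,1)
cv2.imwrite('pics/z4.png',cv2.resize(np.hstack([z,z2]),(800,400)))
```

```text
(no output)
```

View pics/z4.png

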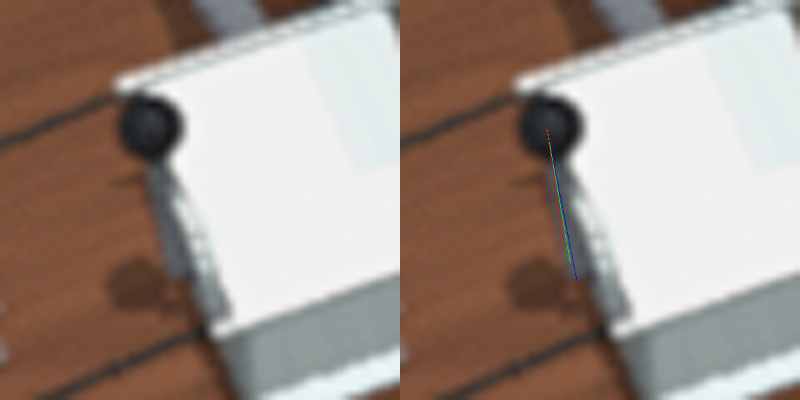

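The ball is upright to within about 0.02 rad: chord geometry gives +0.009 and the duct centre gives -0.024. Next I'll measure the nest box frame and the lever.

```bash
python3 - <<'E'
from h import *
t=cv2.imread('pics/t0.png')
cv2.imwrite('pics/zc.png',cv2.resize(t[125:285,110:300],None,fx=4.2,fy=3.7,interpolation=cv2.INTER_CUBIC))
E
python3 p.py .62 -.0217 .35 -1.633
```

```text
t 5.98 tcp [ 0.4261 -0.1108  0.2973] rpy [-3.14e+00 -2.00e-03 -9.90e-02] F [0.5 0.4 0.8] w 0.0873 q [ 0.2  -0.09 -0.35 -0.   -1.3   1.28]
slide [0.3684, -0.2159, -0.1043] turn [-0.0004, -0.0001, 0.2441] n 12.3
```

View pics/zc.png

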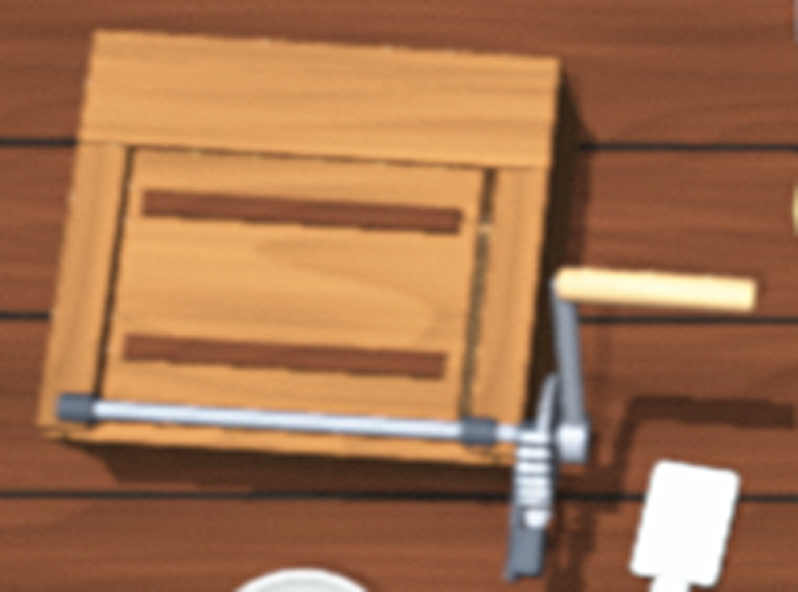

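Run:
```python
from h import *
f=lambda x,y:(110+x/4.2-.4,125+y/3.7-.4)
a=plane('top',*f(75,407),.132);b=plane('top',*f(478,431),.132);c=plane('top',*f(573,440),.132)
print(a,b,c,'yaw',-np.arctan2((a-b)[0],(a-b)[1]),-np.arctan2((a-c)[0],(a-c)[1]))
q=[plane('top',*f(*p),.132)[:2] for p in((95,30),(562,58),(524,467),(40,428))]
print(np.array(q).round(4))
for i,j in((0,1),(3,2)):
    d=q[i]-q[j];print('y edge yaw',-np.arctan2(d[0],d[1]))
for i,j in((0,3),(1,2)):
    d=q[i]-q[j];print('x edge yaw',np.arctan2(d[1],d[0]))
```

```text
[0.56421942 0.34635434 0.132     ] [0.54877045 0.09533315 0.132     ] [0.54272682 0.03602707 0.132     ] yaw -0.06146697456953587 -0.06914745920917861
[[0.8438 0.3508]
 [0.8255 0.0505]
 [0.5232 0.0659]
 [0.549  0.3671]]
y edge yaw -0.060893166690409554
y edge yaw -0.085490752813312
x edge yaw -0.054962191371386075
x edge yaw -0.05094665999577871
```

```bash
python3 -m crank '[{"turn":[0,0,0.0195],"slide":[0,0,-0.03],"fingers":1},{"turn":[0,0,0.039],"slide":[0.0,0,-0.06],"fingers":1},{"turn":[0,0,0.0585],"slide":[0,0,-0.08],"fingers":1},{"turn":[0,0,0.078],"slide":[0.03,-0.02,-0.1],"fingers":1},{"turn":[0,0,0.0975],"slide":[0.08,-0.05,-0.1],"fingers":1}]'; python3 p.py .62 -.0217 .34 -1.633
```

```text
t: 6.4
eef_pos: [0.4683, -0.0951, 0.35]
ee_rot: [-3.138, -0.004, -0.724]
force: [1.2, -0.2, 0.4]
width: 0.0875
t 6.4 tcp [ 0.4683 -0.0951  0.35  ] rpy [-3.138 -0.004 -0.724] F [ 1.2 -0.2  0.4] w 0.0875 q [ 0.21 -0.04 -0.19  0.   -1.41  0.63]
slide [0.1299, -0.311, 0.0215] turn [-0.0008, -0.0003, 0.1446] n 7.3
```

```bash
python3 -m crank '[{"turn":[0,0,0.0195],"slide":[0.02,-0.04,0],"fingers":1},{"turn":[0,0,0.039],"slide":[0.04,-0.08,0],"fingers":1},{"turn":[0,0,0.0585],"slide":[0.06,-0.12,0],"fingers":1},{"turn":[0,0,0.078],"slide":[0.08,-0.17,0],"fingers":1},{"turn":[0,0,0.0975],"slide":[0.1,-0.22,0],"fingers":1}]'; python3 p.py .62 -.0217 .34 -1.633
```

```text
t: 6.82
eef_pos: [0.5792, -0.0443, 0.3466]
ee_rot: [3.141, 0.0, -1.337]
force: [0.3, -0.6, 0.1]
width: 0.0878
t 6.82 tcp [ 0.5792 -0.0443  0.3466] rpy [ 3.141  0.    -1.337] F [ 0.3 -0.6  0.1] w 0.0878 q [ 0.26  0.15  0.   -0.   -1.42 -0.03]
slide [-0.025, -0.0899, 0.0131] turn [0.0, 0.0, 0.0472] n 2.4
```

```bash
python3 -m crank '[{"turn":[0,0,0.0157],"slide":[-0.008,-0.03,0.004],"fingers":1},{"turn":[0,0,0.0314],"slide":[-0.016,-0.06,0.008],"fingers":1},{"turn":[0,0,0.0472],"slide":[-0.025,-0.09,0.013],"fingers":1},{"turn":[0,0,0.0472],"slide":[-0.025,-0.09,0.013],"fingers":1}]'; python3 p.py .6205 -.0217 .244 -1.633
python3 - <<'E'
from h import *
a=snap('top','t5.png');im=snap('scene','s5.png')
cv2.imwrite('pics/z5.png',np.hstack([cv2.resize(im[130:300,290:430,::-1],None,fx=2.8,fy=2.8),cv2.resize(a[150:320,190:330,::-1],None,fx=2.8,fy=2.8)]))
E
```

```text
t: 7.15
eef_pos: [0.6205, -0.0207, 0.338]
ee_rot: [3.139, -0.001, -1.632]
force: [-1.4, 0.2, -0.9]
width: 0.0874
t 7.15 tcp [ 0.6205 -0.0207  0.338 ] rpy [ 3.139e+00 -1.000e-03 -1.632e+00] F [-1.4  0.2 -0.9] w 0.0874 q [ 0.28  0.22  0.07 -0.   -1.42 -0.34]
slide [0.002, -0.0006, 0.188] turn [0.0004, -0.0001, 0.0002] n 2.3
```

View pics/z5.png

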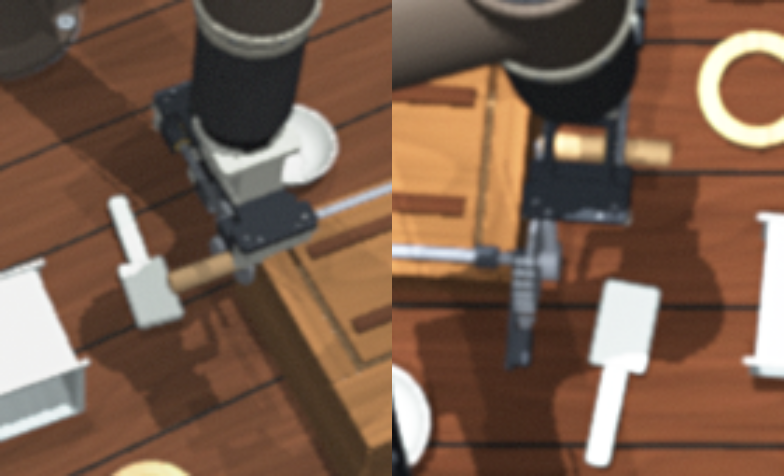

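The gripper straddles the grip bar from above, and the fingers are clear of the arm. I'll descend and close.

```bash
python3 -m crank '[{"turn":[0,0,0],"slide":[0.012,0,0.05],"fingers":1},{"turn":[0,0,0],"slide":[0.012,0,0.1],"fingers":1},{"turn":[0,0,0],"slide":[0.012,0,0.15],"fingers":1},{"turn":[0,0,0],"slide":[0.012,0,0.188],"fingers":1},{"turn":[0,0,0],"slide":[0.012,0,0.188],"fingers":0.3}]' 20; for i in 1; do :; done; python3 -m crank '[{"turn":[0,0,0],"slide":[0,0,0],"fingers":-1},{"turn":[0,0,0],"slide":[0,0,0],"fingers":-1},{"turn":[0,0,0],"slide":[0,0,0],"fingers":-1},{"turn":[0,0,0],"slide":[0,0,0],"fingers":-1},{"turn":[0,0,0],"slide":[0,0,0],"fingers":-1}]' 20;python3 -m crank '[{"turn":[0,0,0],"slide":[0,0,0],"fingers":-1},{"turn":[0,0,0],"slide":[0,0,0],"fingers":-1},{"turn":[0,0,0],"slide":[0,0,0],"fingers":-1},{"turn":[0,0,0],"slide":[0,0,0],"fingers":-1},{"turn":[0,0,0],"slide":[0,0,0],"fingers":-1}]' 20; python3 p.py .6205 -.0217 .244 -1.633
```

```text
t: 7.67
eef_pos: [0.6159, -0.0281, 0.2423]
ee_rot: [3.135, -0.001, -1.626]
force: [-0.8, -0.8, -1.4]
width: 0.0845
t: 8.08
eef_pos: [0.619, -0.0273, 0.2474]
ee_rot: [-3.14, 0.0, -1.626]
force: [-0.6, 0.5, -0.1]
width: 0.0533
t: 8.5
eef_pos: [0.6193, -0.0274, 0.2467]
ee_rot: [-3.14, 0.0, -1.626]
force: [1.2, -0.3, 1.0]
width: 0.0217
t 8.5 tcp [ 0.6193 -0.0274  0.2467] rpy [-3.14   0.    -1.626] F [ 1.2 -0.3  1. ] w 0.0217 q [ 0.27  0.26 -0.09  0.   -1.23 -0.33]
slide [-0.0114, -0.0017, 0.0055] turn [-0.0002, 0.0, 0.0011] n 0.2
```

The bar is gripped (width 21.7 mm). I'll pull along the arc in small steps and read the force after each.

```bash
cat > r.py <<'E'
from h import *
s=get_state();p=s['eef_pos'];F=s['force']
x=(.541-p[0])/.998; z=p[2]+.0188-.132
phi=np.arctan2(-x,z-.0035)
pull=np.array([np.cos(phi),0,-np.sin(phi)])@F
print('t%.2f tcp %s F %s v(tcp)=%.3f r=%.4f pull %.1f w %.4f'%(s['t'],p.round(4),F.round(1),.6-phi,np.hypot(x,z-.0035),pull,s['width']))
E
python3 r.py
python3 -m crank '[{"turn":[0,0,0],"slide":[0,0.0105,-0.006],"fingers":-1},{"turn":[0,0,0],"slide":[0,0.0105,-0.006],"fingers":-1}]'>/dev/null; python3 r.py
python3 -m crank '[{"turn":[0,0,0],"slide":[0,0.0107,-0.0053],"fingers":-1},{"turn":[0,0,0],"slide":[0,0.0107,-0.0053],"fingers":-1}]'>/dev/null; python3 r.py
python3 -m crank '[{"turn":[0,0,0],"slide":[0,0.011,-0.005],"fingers":-1},{"turn":[0,0,0],"slide":[0,0.011,-0.005],"fingers":-1}]'>/dev/null; python3 r.py
python3 -m crank '[{"turn":[0,0,0],"slide":[0,0.011,-0.0046],"fingers":-1},{"turn":[0,0,0],"slide":[0,0.011,-0.0046],"fingers":-1}]'>/dev/null; python3 r.py
```

```text
t8.50 tcp [ 0.6193 -0.0274  0.2467] F [ 1.2 -0.3  1. ] v(tcp)=0.057 r=0.1519 pull 0.6 w 0.0217
t8.67 tcp [ 0.6139 -0.027   0.2502] F [ 1.8 -0.3  1.3] v(tcp)=0.099 r=0.1522 pull 0.9 w 0.0217
t8.83 tcp [ 0.6089 -0.0267  0.2531] F [ 2.7 -0.1  3.7] v(tcp)=0.138 r=0.1524 pull 0.8 w 0.0213
t9.00 tcp [ 0.6036 -0.0263  0.2558] F [4.6 0.6 5.3] v(tcp)=0.176 r=0.1526 pull 2.0 w 0.0211
t9.17 tcp [ 0.5986 -0.026   0.2583] F [5.7 0.6 5.8] v(tcp)=0.213 r=0.1529 pull 3.1 w 0.0213
```

```bash
python3 -m crank '[{"turn":[0,0,0],"slide":[0,0.0113,-0.005],"fingers":-1},{"turn":[0,0,0],"slide":[0,0.0113,-0.005],"fingers":-1}]'>/dev/null; python3 r.py
python3 -m crank '[{"turn":[0,0,0],"slide":[0,0.0114,-0.0047],"fingers":-1},{"turn":[0,0,0],"slide":[0,0.0114,-0.0047],"fingers":-1}]'>/dev/null; python3 r.py
python3 -m crank '[{"turn":[0,0,0],"slide":[0,0.0116,-0.0042],"fingers":-1},{"turn":[0,0,0],"slide":[0,0.0116,-0.0042],"fingers":-1}]'>/dev/null; python3 r.py
python3 -m crank '[{"turn":[0,0,0],"slide":[0,0.0116,-0.003],"fingers":-1},{"turn":[0,0,0],"slide":[0,0.0116,-0.003],"fingers":-1}]'>/dev/null; python3 r.py
python3 -m crank '[{"turn":[0,0,0],"slide":[0,0.0118,-0.0022],"fingers":-1},{"turn":[0,0,0],"slide":[0,0.0118,-0.0022],"fingers":-1}]'>/dev/null; python3 r.py
python3 -m crank '[{"turn":[0,0,0],"slide":[0,0.0118,-0.002],"fingers":-1},{"turn":[0,0,0],"slide":[0,0.0118,-0.002],"fingers":-1}]'>/dev/null; python3 r.py
```

```text
t9.33 tcp [ 0.5933 -0.0257  0.2608] F [5.3 0.8 7.1] v(tcp)=0.251 r=0.1533 pull 2.5 w 0.0213
t9.50 tcp [ 0.5874 -0.0253  0.2632] F [5.2 0.3 7.1] v(tcp)=0.293 r=0.1537 pull 2.8 w 0.0214
t9.67 tcp [ 0.5812 -0.025   0.2652] F [5.  2.3 8.5] v(tcp)=0.335 r=0.1539 pull 2.6 w 0.0215
t9.83 tcp [ 0.5753 -0.0246  0.2668] F [ 3.2  1.3 10.1] v(tcp)=0.375 r=0.1540 pull 0.9 w 0.0214
t10.00 tcp [ 0.5695 -0.0242  0.2679] F [3.3 3.  8.1] v(tcp)=0.413 r=0.1538 pull 1.7 w 0.0214
t10.17 tcp [ 0.5647 -0.0239  0.269 ] F [7.2 1.1 6.5] v(tcp)=0.445 r=0.1542 pull 6.1 w 0.0213
```

The notch at 0.42 shows as a jump from 1.7 to 6.1 N, which matches the geometry. That is click 1; I'll continue.

```bash
python3 -m crank '[{"turn":[0,0,0],"slide":[0,0.0119,-0.0015],"fingers":-1},{"turn":[0,0,0],"slide":[0,0.0119,-0.0015],"fingers":-1}]'>/dev/null; python3 r.py
python3 -m crank '[{"turn":[0,0,0],"slide":[0,0.012,-0.0012],"fingers":-1},{"turn":[0,0,0],"slide":[0,0.012,-0.0012],"fingers":-1}]'>/dev/null; python3 r.py
python3 -m crank '[{"turn":[0,0,0],"slide":[0,0.012,-0.0006],"fingers":-1},{"turn":[0,0,0],"slide":[0,0.012,-0.0006],"fingers":-1}]'>/dev/null; python3 r.py
python3 -m crank '[{"turn":[0,0,0],"slide":[0,0.012,-0.0002],"fingers":-1},{"turn":[0,0,0],"slide":[0,0.012,-0.0002],"fingers":-1}]'>/dev/null; python3 r.py
python3 -m crank '[{"turn":[0,0,0],"slide":[0,0.012,0.0003],"fingers":-1},{"turn":[0,0,0],"slide":[0,0.012,0.0003],"fingers":-1}]'>/dev/null; python3 r.py
python3 -m crank '[{"turn":[0,0,0],"slide":[0,0.012,0.0008],"fingers":-1},{"turn":[0,0,0],"slide":[0,0.012,0.0008],"fingers":-1}]'>/dev/null; python3 r.py
```

```text
t10.33 tcp [ 0.5587 -0.0235  0.27  ] F [5.6 1.2 9.4] v(tcp)=0.485 r=0.1543 pull 4.5 w 0.0210
t10.50 tcp [ 0.5524 -0.0232  0.2706] F [5.6 1.7 9.5] v(tcp)=0.526 r=0.1543 pull 4.9 w 0.0210
t10.67 tcp [ 0.546  -0.0228  0.2707] F [3.7 2.4 8.8] v(tcp)=0.568 r=0.1541 pull 3.4 w 0.0212
t10.83 tcp [ 0.5394 -0.0224  0.2704] F [2.4 2.3 8.5] v(tcp)=0.610 r=0.1537 pull 2.5 w 0.0215
t11.00 tcp [ 0.534  -0.022   0.2702] F [6.4 1.4 6. ] v(tcp)=0.645 r=0.1537 pull 6.7 w 0.0215
t11.17 tcp [ 0.5286 -0.0217  0.27  ] F [7.4 2.8 7.3] v(tcp)=0.681 r=0.1538 pull 7.9 w 0.0213
```

```bash
python3 -m crank '[{"turn":[0,0,0],"slide":[0,0.012,0.0012],"fingers":-1},{"turn":[0,0,0],"slide":[0,0.012,0.0012],"fingers":-1}]'>/dev/null; python3 r.py
python3 -m crank '[{"turn":[0,0,0],"slide":[0,0.0119,0.0016],"fingers":-1},{"turn":[0,0,0],"slide":[0,0.0119,0.0016],"fingers":-1}]'>/dev/null; python3 r.py
python3 -m crank '[{"turn":[0,0,0],"slide":[0,0.0118,0.002],"fingers":-1},{"turn":[0,0,0],"slide":[0,0.0118,0.002],"fingers":-1}]'>/dev/null; python3 r.py
python3 -m crank '[{"turn":[0,0,0],"slide":[0,0.0117,0.0026],"fingers":-1},{"turn":[0,0,0],"slide":[0,0.0117,0.0026],"fingers":-1}]'>/dev/null; python3 r.py
python3 -m crank '[{"turn":[0,0,0],"slide":[0,0.0116,0.003],"fingers":-1},{"turn":[0,0,0],"slide":[0,0.0116,0.003],"fingers":-1}]'>/dev/null; python3 r.py
python3 -m crank '[{"turn":[0,0,0],"slide":[0,0.0114,0.0034],"fingers":-1},{"turn":[0,0,0],"slide":[0,0.0114,0.0034],"fingers":-1}]'>/dev/null; python3 r.py
```

```text
t11.33 tcp [ 0.5222 -0.0214  0.2694] F [5.2 2.7 8.7] v(tcp)=0.722 r=0.1538 pull 6.2 w 0.0213
t11.50 tcp [ 0.5157 -0.021   0.2683] F [4.1 3.6 9.9] v(tcp)=0.766 r=0.1537 pull 5.7 w 0.0214
t11.67 tcp [ 0.5096 -0.0206  0.267 ] F [3.1 4.3 7.8] v(tcp)=0.806 r=0.1536 pull 4.6 w 0.0215
t11.83 tcp [ 0.5039 -0.0203  0.2657] F [3.7 2.6 6.2] v(tcp)=0.845 r=0.1535 pull 5.1 w 0.0214
t12.00 tcp [ 0.4999 -0.0199  0.2649] F [10.5  2.2  5. ] v(tcp)=0.871 r=0.1538 pull 11.5 w 0.0212
t12.17 tcp [ 0.4937 -0.0196  0.263 ] F [6.5 2.5 6.9] v(tcp)=0.913 r=0.1538 pull 8.3 w 0.0214
```

Third notch felt at about 0.86. Now I'll pass the fourth crest (0.97) and stop near 1.08.

```bash
python3 -m crank '[{"turn":[0,0,0],"slide":[0,0.0113,0.0038],"fingers":-1},{"turn":[0,0,0],"slide":[0,0.0113,0.0038],"fingers":-1}]'>/dev/null; python3 r.py
python3 -m crank '[{"turn":[0,0,0],"slide":[0,0.0111,0.0042],"fingers":-1},{"turn":[0,0,0],"slide":[0,0.0111,0.0042],"fingers":-1}]'>/dev/null; python3 r.py
python3 -m crank '[{"turn":[0,0,0],"slide":[0,0.0109,0.0046],"fingers":-1},{"turn":[0,0,0],"slide":[0,0.0109,0.0046],"fingers":-1}]'>/dev/null; python3 r.py
python3 -m crank '[{"turn":[0,0,0],"slide":[0,0.0054,0.0025],"fingers":-1},{"turn":[0,0,0],"slide":[0,0.0054,0.0025],"fingers":-1}]'>/dev/null; python3 r.py
python3 -m crank '[{"turn":[0,0,0],"slide":[0,0,0],"fingers":-1},{"turn":[0,0,0],"slide":[0,0,0],"fingers":-1}]'>/dev/null; python3 r.py
```

```text
t12.33 tcp [ 0.4873 -0.0193  0.2607] F [5.4 3.  7.6] v(tcp)=0.958 r=0.1537 pull 7.7 w 0.0210
t12.50 tcp [ 0.4814 -0.0189  0.2584] F [5.2 3.  5.4] v(tcp)=0.999 r=0.1537 pull 6.9 w 0.0212
t12.67 tcp [ 0.4755 -0.0187  0.2557] F [4.  2.5 3.9] v(tcp)=1.041 r=0.1537 pull 5.3 w 0.0214
t12.83 tcp [ 0.4734 -0.0185  0.2547] F [5.8 3.4 4. ] v(tcp)=1.056 r=0.1537 pull 7.0 w 0.0212
t13.00 tcp [ 0.4734 -0.0185  0.2547] F [5.5 3.2 3.9] v(tcp)=1.056 r=0.1537 pull 6.7 w 0.0216
```

```bash
python3 -m crank '[{"turn":[0,0,0],"slide":[0,0.005,0.0024],"fingers":-1},{"turn":[0,0,0],"slide":[0,0.005,0.0024],"fingers":-1}]'>/dev/null; python3 r.py
python3 -m crank '[{"turn":[0,0,0],"slide":[0,0,0],"fingers":-1},{"turn":[0,0,0],"slide":[0,0,0],"fingers":-1}]'>/dev/null; python3 r.py
python3 - <<'E'
from h import *
a=snap('top','t6.png');im=snap('scene','s6.png')
cv2.imwrite('pics/z6.png',np.hstack([cv2.resize(im[130:330,230:500,::-1],None,fx=1.48*1,fy=2),cv2.resize(a[130:330,100:400,::-1],None,fx=1.33,fy=2)]))
cv2.imwrite('pics/s6b.png',im[:,:,::-1])
E
```

```text
t13.17 tcp [ 0.4715 -0.0183  0.2538] F [7.1 3.3 4.8] v(tcp)=1.070 r=0.1538 pull 8.5 w 0.0208
t13.33 tcp [ 0.4715 -0.0184  0.2538] F [6.2 2.5 4.7] v(tcp)=1.070 r=0.1538 pull 7.7 w 0.0212
```

View pics/s6b.png

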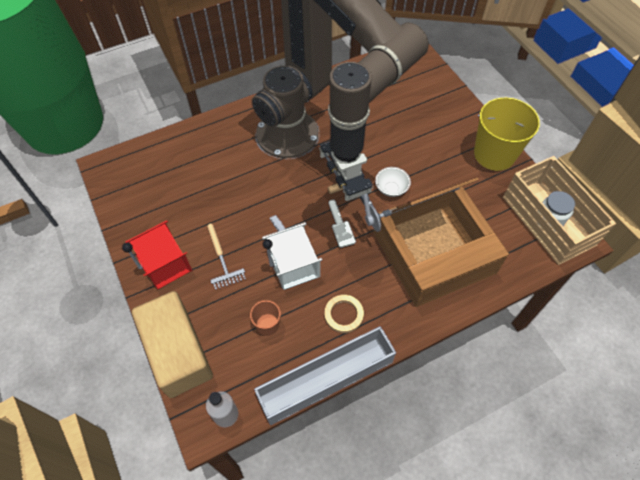

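View pics/t6.png

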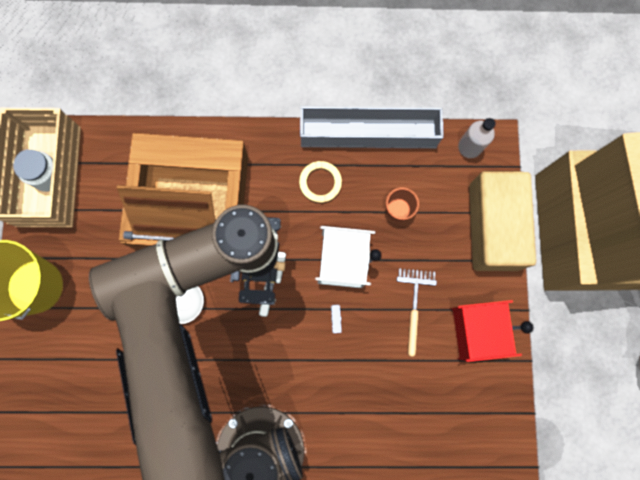

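Run:
```python
from h import *
x=np.array([np.cos(-.062),np.sin(-.062)]);y=np.array([-x[1],x[0]]);H=np.array([.541,-.022])
for v in(.97,1.08,1.19):
    f=.6-v;e=np.r_[H+x*.15*np.sin(f)-y*.057,.132+.15*np.cos(f)]
    print(v,proj('top',e).round(1),proj('scene',e).round(1))
a=cv2.imread('pics/t6.png');s=cv2.imread('pics/s6.png')
cv2.imwrite('pics/z7.png',np.hstack([cv2.resize(a[230:290,250:310],None,fx=6.6,fy=6.6),cv2.resize(s[160:220,310:370],None,fx=6.6,fy=6.6)]))
```

```text
0.97 [286.1 259.2] [329.1 193.3]
1.08 [285.8 265.9] [327.1 190.8]
1.19 [285.5 272.2] [325.1 188.9]
```

View pics/z7.png

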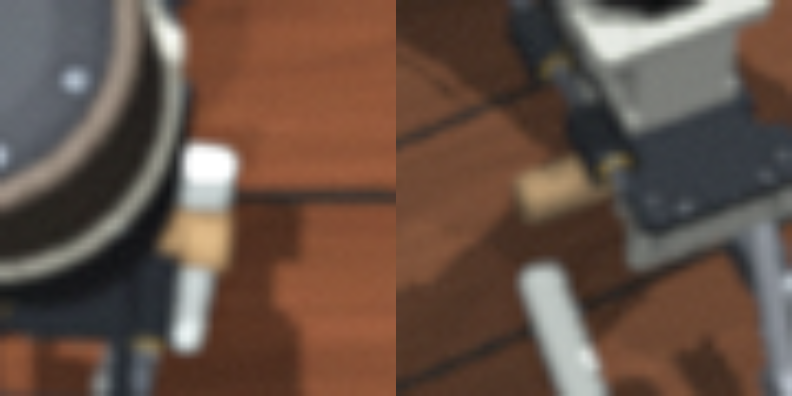

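The free end of the bar is at (285.3, 266.4) in the top view. At 1.08 rad it should be at (285.8, 265.9), so the lever is in the fourth notch and still gripped. The damper ball is still upright at (375,255), so I'll hand in.

```bash
python3 r.py; python3 -c "from station import job_done; print(job_done())"
```

```text
t13.43 tcp [ 0.4715 -0.0184  0.2538] F [6.8 3.4 4.9] v(tcp)=1.070 r=0.1538 pull 8.3 w 0.0213
the job is handed in; nothing more can be done
None
```

Both steps are done in the order asked, and I handed the job in at 13.4 s with the gripper still holding the hatch lever in the fourth click.

- **Damper:** I gripped the ball, swung the lever upright and let go. Two checks of the final angle disagree slightly. The ball's movement gives +0.01 rad and the duct's centre gives -0.02 rad, so it is upright to within about 0.02 rad. The last top view shows the ball still there.
- **Hatch:** I pulled the lever in small steps and felt force jumps at about 0.43, 0.64 and 0.87 rad. The pull then fell over the fourth crest and began to rise again at about 1.06 rad.
    - **Final angle:** The arm's position reads 1.07 rad and the bar's end in the top view gives about 1.085; the fourth notch is at 1.08 and the fifth crest at 1.19.
    - **Weaker check:** The pull at the end was about 8 N, part-way up the next jump. The scene view agrees only roughly, being 1–2 pixels off.
- **Other things:** Nothing else on the bench looks moved in the final pictures. I checked this by eye, and the arm hides part of the bowl and brush in the top view. No force I read went above about 12 N.

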